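# Hold an offset lever level over its locating jig

## Robot

A 7-joint arm with a two-finger parallel gripper is mounted at the origin on a cart in front of the work surface, level with it; the furniture and walls round the work are solid. World frame = base frame: x ahead of the robot, y to its left, z up, the work surface at z = 0. Lengths are in m, angles in rad, forces in N, time in s.
With the tool pointing down it reaches from about 0.425 to 0.8 m from the base axis. Payload 8.3 kg.
Tool frame: the origin (TCP) lies at the very end of the fingers, on their centre line; the grasp point (between the pads) lies 19 mm behind it; z points along the fingers, y is the line along which they close (so a half turn about z gives the same grasp; the last joint's range is limited). The gripper opens to 85 mm and grips with 20 to 120 N. Pads are 22 mm wide; open, the fingers measure 114 mm over their backs; the gripper's body (76 mm by 85 mm) begins 54 mm behind the grasp point. The pads swing forward as they close: fully open they stand 13 mm farther back than shut.
Start: joints at [1.272, 0.383, 0.016, 1.37, -0.006, 1.388, -0.046], TCP at [0.146, -0.608, 0.231] pointing down, gripper open.
Joint ranges: [-2.95, 2.95], [-0.25, 2.06], [-1.52, 1.56], [0.18, 2.33], [-1.44, 4.58], [0.02, 2.06], [-3.01, 3.01]. Speed limits (rad/s): [2.39, 2.39, 3.01, 3.01, 3.14, 3.14, 3.14].

## Interface

Orientations are given as a rotation vector (axis times angle).
In Python, from cell import env, vision, workorder gives the robot as it stands.
- The arm moves only by the tool apply_moves, never from a script. Its argument "targets" is a list of rows, each an object with "twist": the turn, a rotation vector about the tool's x, y, z in degrees, a list of three; "translation": the shift along the tool's x, y, z in mm, a list of three; "claw": the gripper's target within -1 to 1 (fully open at 1, half-way at 0, shut at -1). In form: [{"twist": [ax, ay, az], "translation": [x, y, z], "claw": claw}, ...]. A call has 1 to 8 rows; each row is the pose to reach, as a shift and turn from the pose commanded when the call began, along the tool's axes at that moment; what a row does not reach only later rows make up. A row lasts 1/10 s, in which the tool goes at most 50 mm and 8.59 degrees, less where a joint would pass 70% of its speed; a pose out of reach is approached as far as the arm can. A call with a gripper value outside its range is refused whole. The fingers move at their own pace and stop on an object; "grip_force" is the grip in N (left out, the last holds). Time passes only in rows, so rows that repeat a pose let the fingers close. It gives the time, the measured TCP pose, the force, the opening and the grip force at its end, in the units of the state.
- env.state(): the state, without advancing time (a new reading comes with each control period).
- vision.read_camera(name): name is "scene" or "top"; returns the picture (400x640x3 uint8, red, green, blue); there is no depth.
- vision.camera_info(name): a dict with "mtx" (3x3 intrinsics, pixels), "R" (3x3) and "t" (3): a world point X has camera coordinates R X + t. Camera axes: x right, y down, z forward; pixel columns grow to the right and rows downward; lengths in m; the calibration is good to about 2 mm. A picture is of the moment at which its call begins. camera_info takes no time and is no camera call.
- workorder.finish_job(): hands the job in; it is judged then, once.
The state is a dict: "time": time; "qpos": joint angles; "dq": joint speeds; "effort": joint torques, N m; "eef_pos": TCP position; "tool_rot": TCP orientation; "contact_force": force on the tool from outside, world axes, zero at the start; "moment": the same for the moment, N m; "finger_gap": opening from 0.0 (shut) to 1.0 (fully open); "finger_force": force on a finger pad.
Only numpy, scipy, OpenCV 4.12 (cv2) and the standard library are available. Lean on these libraries where they do the work, as an engineer would, in place of code of your own. Each camera call takes 0.05 s, during which the arm holds its last target. There are 200 camera calls.

## Task

Pick up the heavy-ended steel lever with the gripper at its balance point, the yellow band, and carry it to the blue jig. Hold it there level and still with its big hub centred over the thick pin and its small eye centred over the thin pin, the lever's underside about 4 cm above the pin tops, and finish while still holding it there: do not lower it onto the pins or let go. Keep the lever roughly level all the way, do not knock it or the gripper against the jig, and leave the tape roll, hex key and terminal strip where they are.

Things in the scene. Friction and masses are not known exactly. Their poses are not given: they have to be found in the camera images.
- lever: Loose dark steel lever lying flat, 240 mm long, 0.5 to 0.7 kg: big ring hub at one end, small ring eye at the other, joined by a straight beam 14 mm wide (y), its underside 12 mm and its top 34 mm above the lever's underside. Origin: at the underside, midway between the two bores; x along the beam from hub to eye, z up. The heavy hub puts the balance point at x = -44 mm.
- lever_balance (a point): The balance point: the centre of the 30 mm long yellow painted band on the beam (15 mm wide there at most), in the middle of the beam's 14 mm width and 22 mm height, 23 mm above the lever's underside. Grasp across the beam here. A grey bench power supply, 154 mm high, stands just beyond the lever as the robot sees it. Axes as the lever's.
- lever_hub (a point): Centre of the big hub's bore, at the lever's underside, x = -100 mm on the lever. Hub: 52 mm outside diameter, 24 mm bore, 46 mm high. Axes as the lever's.
- lever_eye (a point): Centre of the small eye's bore, at the lever's underside, x = +100 mm on the lever. Eye: 28 mm outside diameter, 13 mm bore, 34 mm high. Axes as the lever's.
- jig: Jig fixed to the bench: blue plate 270 x 80 x 14 mm with two upright steel pins on its centre line. Origin: centre of the plate's underside; x axis along the plate from the thick pin to the thin pin, z up. Thick pin 21 mm in diameter at x = -100 mm, thin pin 10 mm in diameter at x = +100 mm; both tops are 54 mm above the bench.
- jig_big_pin (a point): Centre of the top of the thick pin (21 mm diameter), 54 mm above the bench; the big hub belongs over it. Axes as the jig's.
- jig_small_pin (a point): Centre of the top of the thin pin (10 mm diameter), 54 mm above the bench; the small eye belongs over it. Axes as the jig's.
- tape_roll: Bystander: roll of grey tape, 63 mm across, 18 mm high, lying flat on the bench. Origin: centre of its underside.
- hex_key: Bystander: black L-shaped hex key, 82 x 26 mm and 5 mm high, lying flat on the bench. Origin: centre of its underside; long arm along its y axis.
- terminal_strip: Bystander: white terminal strip, 62 x 19 x 17 mm, lying on the bench. Origin: centre of its underside; long side along its y axis.

How it is judged:
On the way:
1. the lever is lifted clear of the bench, gripped at its balance point (contact force between the fingers and lever above 1 N and x of the grasp point in the frame of lever between -0.069 and -0.019 m and height (world z) of each of lever_hub, lever_eye above 0.03 m), for 0.2 s.
At the end, for the whole second after the job is handed in: Fingers hold the lever within 25 mm of its balance point along the beam; each bore within 15 mm horizontally of its own pin; underside 66 to 125 mm above the bench; within 5 degrees of level; under 30 mm/s; no touch of jig or arm body; bystanders moved under 30 mm (contact force between the fingers and lever above 1 N and x of the grasp point in the frame of lever between -0.069 and -0.019 m and horizontal distance between lever_hub and jig_big_pin below 0.015 m and horizontal distance between lever_eye and jig_small_pin below 0.015 m and angle between lever's own z axis and vertical below 0.09 rad and height (world z) of lever_hub between 0.066 and 0.125 m and height (world z) of lever_eye between 0.066 and 0.125 m and linear speed of lever below 0.03 m/s and contact force between lever and jig below 0.1 N and contact force between lever and the arm below 0.5 N and distance of each of tape_roll, hex_key, terminal_strip from where it was at the start of the episode below 0.03 m); the arm keeps its last pose, push and grip.
It fails at once if the lever is tipped more than 0.35 rad (20 degrees) from level (angle between lever's own z axis and vertical above 0.35 rad).
It fails at once if the lever is pressed or knocked against the jig (over 3 N) (contact force between lever and jig above 3 N).
It fails at once if the robot knocks the jig (over 5 N) (contact force between any of the arm, the fingers and jig above 5 N).
It fails at once if the tape roll, hex key or terminal strip is moved by more than 30 mm (distance of any of tape_roll, hex_key, terminal_strip from where it was at the start of the episode above 0.03 m).
It also fails if it takes over 38 s, if anything falls off the work surface, if the arm or the gripper's body presses on something with over 40 N, if the wrist force passes 120 N, or if a joint passes its speed limit or range.

## Working session

There is one attempt and no reset: what is moved stays moved. The work goes in short steps, Python scripts to look and compute and a tool call to move; the robot and the scene stay as the last step left them, time stands still between calls to the robot, and variables do not carry over. Pictures are saved under pics/ and viewed, at most 10 in all, crops included, and the job is handed in when it is done.

Besides the shell and the picture viewer there is one more tool, called after "Emit:" as name(argument=value, ...) on one line, values as JSON. apply_moves: Moves the arm, as the interface text tells. Its arguments: {"type":"object","properties":{"targets":{"type":"array"},"grip_force":{"type":"number"}},"required":["targets"]}

```bash
mkdir -p pics
python3 - <<'E'
from cell import env, vision, workorder
import cv2
for n in("scene","top"):
    im=vision.read_camera(n); cv2.imwrite(f"pics/{n}0.png",im[:,:,::-1])
    c=vision.camera_info(n); print(n,c)
print(env.state())
E
```

```text
scene {'mtx': array([[419.74648509,   0.        , 314.55334953],
       [  0.        , 419.74648509, 198.48787603],
       [  0.        ,   0.        ,   1.        ]]), 'R': array([[ 0.93372383,  0.35796555,  0.00452519],
       [ 0.15801863, -0.40077044, -0.90244843],
       [-0.32123189,  0.84335267, -0.43077413]]), 't': array([-5.37077865e-01,  5.94145940e-04,  1.44547237e+00])}
top {'mtx': array([[423.401827  ,   0.        , 322.21814494],
       [  0.        , 423.401827  , 187.1047518 ],
       [  0.        ,   0.        ,   1.        ]]), 'R': array([[-6.61718415e-03, -9.99978067e-01, -2.78426963e-04],
       [-9.93454608e-01,  6.60576778e-03, -1.14036426e-01],
       [ 1.14035764e-01, -4.77995483e-04, -9.93476530e-01]]), 't': array([0.10790787, 0.5115633 , 1.1272917 ])}
{'time': 0.1, 'qpos': array([ 1.27211034,  0.38414435,  0.01637063,  1.37106508, -0.00627561,
        1.38820755, -0.04652908]), 'dq': array([ 8.49469283e-05, -4.27853346e-04,  2.06734556e-03, -1.53932707e-03,
        2.49697356e-03, -5.67394993e-04,  2.59132759e-04]), 'effort': array([ 2.49538534e-03, -6.29129362e+01,  8.47517475e-01, -3.72753882e+01,
        1.69678254e-02,  1.04369791e-02, -3.36520350e-05]), 'eef_pos': array([ 0.14592668, -0.60724894,  0.23037765]), 'tool_rot': array([-3.11803413e+00, -3.69374549e-01,  4.02809530e-04]), 'contact_force': array([ 0.59015867, -0.39258967, -0.23305951]), 'moment': array([ 0.01008119, -0.0358567 , -0.02125433]), 'finger_force': 0.0, 'finger_gap': 1.00101882626705}
```

View pics/top0.png

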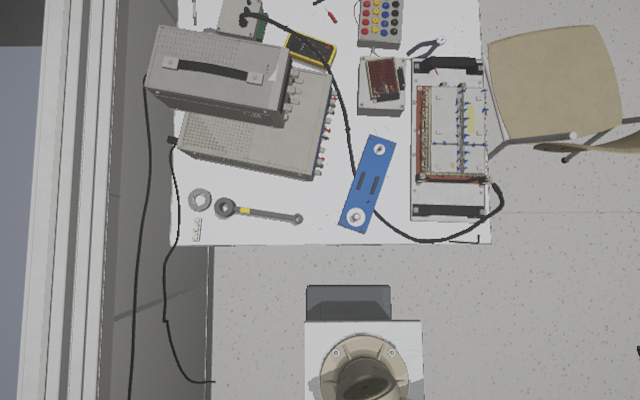

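View pics/scene0.png

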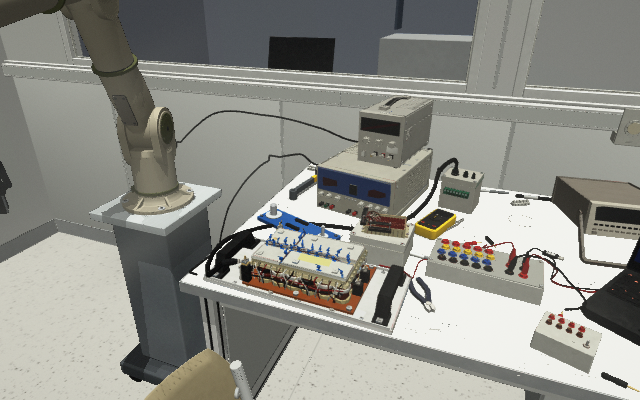

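```bash
python3 - <<'E'
import cv2
im=cv2.imread("pics/top0.png")[125:250,165:405]
cv2.imwrite("pics/crop1.png",cv2.resize(im,None,fx=3.3,fy=3.3,interpolation=cv2.INTER_CUBIC))
E
cat > h.py <<'E'
import numpy as np
from cell import env, vision, workorder
def ray(uv,z,n="top"):
    c=vision.camera_info(n); R,t=c["R"],c["t"]
    d=R.T@np.linalg.inv(c["mtx"])@np.array([uv[0],uv[1],1.]); C=-R.T@t
    return C+d*(z-C[2])/d[2]
def proj(X,n="top"):
    c=vision.camera_info(n); p=c["mtx"]@(c["R"]@np.asarray(X)+c["t"]); return p[:2]/p[2]
E
```

```text
(no output)
```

View pics/crop1.png

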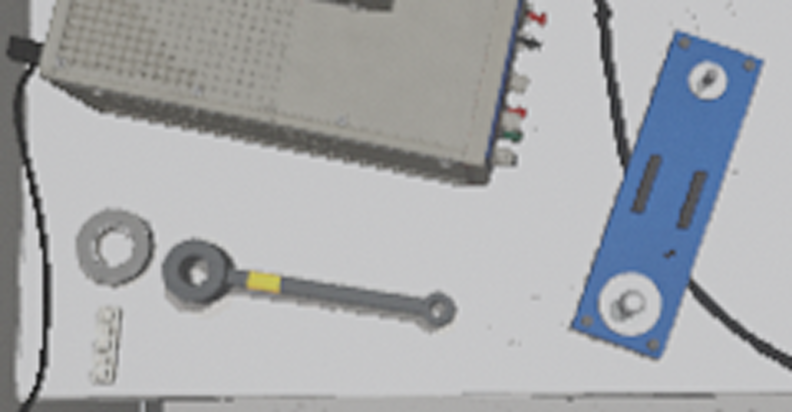

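```bash
cat > fit.py <<'E'
import cv2, numpy as np
from scipy.optimize import minimize
from h import *
S=4
def P3(pts,n): 
    return np.array([proj(p,n) for p in pts])
def cyl(x,r,z0,z1): return [(x+r*np.cos(a),r*np.sin(a),z) for a in np.linspace(0,6.28,24) for z in(z0,z1)]
def box(x0,x1,w,z0,z1): return [(x,y,z) for x in(x0,x1) for y in(-w,w) for z in(z0,z1)]
LEVER=[cyl(-.1,.026,0,.046),cyl(.1,.014,0,.034),box(-.1,.1,.007,.012,.034)]
JIG=[box(-.135,.135,.04,0,.014)]
def sil(parts,p,shape,roi,n,z=0):
    c,s=np.cos(p[2]),np.sin(p[2]); m=np.zeros(shape,np.uint8)
    for part in parts:
        q=[(p[0]+c*a-s*b,p[1]+s*a+c*b,z+h) for a,b,h in part]
        uv=(P3(q,n)-roi[:2]+.5)*S-.5
        cv2.fillConvexPoly(m,cv2.convexHull(np.round(uv*16).astype(np.int32)),255,shift=4)
    return m
def fit(parts,mask,roi,p0,n="top",z=0):
    x0,y0,x1,y1=roi
    M=cv2.resize(mask[y0:y1,x0:x1].astype(np.float32),None,fx=S,fy=S,interpolation=cv2.INTER_LINEAR)
    def cost(v):
        p=[p0[0]+v[0]*.01,p0[1]+v[1]*.01,p0[2]+v[2]*.05]
        return np.abs(M-sil(parts,p,M.shape,roi,n,z)/255.).sum()/M.sum()
    r=minimize(cost,[0,0,0],method="Nelder-Mead",options=dict(initial_simplex=[[0,0,0],[1,0,0],[0,1,0],[0,0,1]],xatol=.01,fatol=1e-4))
    v=r.x; return np.array([p0[0]+v[0]*.01,p0[1]+v[1]*.01,p0[2]+v[2]*.05]),r.fun
E
python3 - <<'E'
from fit import *
im=cv2.imread("pics/top0.png"); hsv=cv2.cvtColor(im,cv2.COLOR_BGR2HSV); g=im.max(2)
f=3.3
u=lambda a,b:((a+.5)/f-.5+165,(b+.5)/f-.5+125)
hub=ray(u(197,270),.046);eye=ray(u(438,310),.034)
d=eye-hub;m=(hub+eye)/2;p0=[m[0],m[1],np.arctan2(d[1],d[0])]
print("eyeball",p0,np.hypot(*d[:2]))
roi=(213,194,308,228)
lm=(g<150)|((hsv[...,1]>100)&(hsv[...,0]<40))
p,e=fit(LEVER,lm,roi,p0);print("lever",p,e)
L=p
c,s=np.cos(p[2]),np.sin(p[2]);B=p[:2]-.044*np.array([c,s]);print("bal",B, "hub",p[:2]-.1*np.array([c,s]))
ym=(hsv[...,1]>80)&(hsv[...,0]>18)&(hsv[...,0]<35);ym[:194]=0;ym[228:]=0;ym[:,:213]=0;ym[:,308:]=0
v,uu=np.nonzero(ym);print("yellow",ray((uu.mean(),v.mean()),.034),len(v))
bm=((hsv[...,1]>80)&(hsv[...,0]>95)&(hsv[...,0]<125)).astype(np.uint8)
roi=(330,128,403,240);k=np.zeros_like(bm);k[128:240,330:403]=bm[128:240,330:403]
cs=max(cv2.findContours(k,0,2)[0],key=cv2.contourArea);k[:]=0;cv2.drawContours(k,[cs],-1,1,-1)
a=ray(u(628,303),.04);b=ray(u(708,80),.04);d=b-a;m=(a+b)/2
p0=[m[0],m[1],np.arctan2(d[1],d[0])];print("eyeball",p0,np.hypot(*d[:2]))
p,e=fit(JIG,k,roi,p0);print("jig",p,e)
# supply lower front top edge, candidates z=.154
for q in[(43,75),(487,165),(487,183),(100,108),(490,160)]:
    print(q,ray(u(*q),.154)[:2],ray(u(*q),.0)[:2], "perp dist", [(-s*(r[0]-L[0])+c*(r[1]-L[1])) for r in(ray(u(*q),.154),ray(u(*q),0))])
E
```

```text
eyeball [np.float64(0.443288713489517), np.float64(0.26951667521672196), np.float64(-1.7395862761754055)] 0.19768129964752418Traceback (most recent call last):
  File "<stdin>", line 10, in <module>
  File "fit.py", line 24, in fit
    r=minimize(cost,[0,0,0],method="Nelder-Mead",options=dict(initial_simplex=[[0,0,0],[1,0,0],[0,1,0],[0,0,1]],xatol=.01,fatol=1e-4))
    res = _minimize_neldermead(fun, x0, args, callback, bounds=bounds,
                               **options)
    fxcc = func(xcc)
    fx = function(np.copy(x), *(wrapper_args + args))
  File "fit.py", line 23, in cost
    return np.abs(M-sil(parts,p,M.shape,roi,n,z)/255.).sum()/M.sum()
                    ~~~^^^^^^^^^^^^^^^^^^^^^^^^^
  File "fit.py", line 15, in sil
    uv=(P3(q,n)-roi[:2]+.5)*S-.5
        ~~^^^^^
  File "fit.py", line 6, in P3
    return np.array([proj(p,n) for p in pts])
                     ~~~~^^^^^
  File "h.py", line 8, in proj
    c=vision.camera_info(n); p=c["mtx"]@(c["R"]@np.asarray(X)+c["t"]); return p[:2]/p[2]
ValueError: time passes only in moves, steps and waits
```

```bash
cat > h.py <<'E'
import numpy as np
from functools import lru_cache
from cell import env, vision, workorder
info=lru_cache(vision.camera_info)
def ray(uv,z,n="top"):
    c=info(n); R,t=c["R"],c["t"]
    d=R.T@np.linalg.inv(c["mtx"])@np.array([uv[0],uv[1],1.]); C=-R.T@t
    return C+d*(z-C[2])/d[2]
def proj(X,n="top"):
    c=info(n); p=c["mtx"]@(c["R"]@np.asarray(X)+c["t"]); return p[:2]/p[2]
E
cat > m1.py <<'E'
from fit import *
im=cv2.imread("pics/top0.png"); hsv=cv2.cvtColor(im,cv2.COLOR_BGR2HSV); g=im.max(2)
f=3.3
u=lambda a,b:((a+.5)/f-.5+165,(b+.5)/f-.5+125)
hub=ray(u(197,270),.046);eye=ray(u(438,310),.034)
d=eye-hub;m=(hub+eye)/2;p0=[m[0],m[1],np.arctan2(d[1],d[0])]
print("eyeball",p0,np.hypot(*d[:2]))
roi=(213,194,308,228)
lm=(g<150)|((hsv[...,1]>100)&(hsv[...,0]<40))
p,e=fit(LEVER,lm,roi,p0);print("lever",p,e)
L=p
c,s=np.cos(p[2]),np.sin(p[2]);B=p[:2]-.044*np.array([c,s]);print("bal",B, "hub",p[:2]-.1*np.array([c,s]))
ym=(hsv[...,1]>80)&(hsv[...,0]>18)&(hsv[...,0]<35);ym[:194]=0;ym[228:]=0;ym[:,:213]=0;ym[:,308:]=0
v,uu=np.nonzero(ym);print("yellow",ray((uu.mean(),v.mean()),.034),len(v))
bm=((hsv[...,1]>80)&(hsv[...,0]>95)&(hsv[...,0]<125)).astype(np.uint8)
roi=(330,128,403,240);k=np.zeros_like(bm);k[128:240,330:403]=bm[128:240,330:403]
cs=max(cv2.findContours(k,0,2)[0],key=cv2.contourArea);k[:]=0;cv2.drawContours(k,[cs],-1,1,-1)
a=ray(u(628,303),.04);b=ray(u(708,80),.04);d=b-a;m=(a+b)/2
p0=[m[0],m[1],np.arctan2(d[1],d[0])];print("eyeball",p0,np.hypot(*d[:2]))
p,e=fit(JIG,k,roi,p0);print("jig",p,e)
for q in[(43,75),(487,165),(487,183),(100,108)]:
    print(q,ray(u(*q),.154)[:2],ray(u(*q),.0)[:2], "perp", [(-s*(r[0]-L[0])+c*(r[1]-L[1])) for r in(ray(u(*q),.154),ray(u(*q),0))])
from scipy.spatial.transform import Rotation as R
print(R.from_rotvec(env.state()["tool_rot"]).as_matrix().round(3))
E
python3 m1.py
```

```text
eyeball [np.float64(0.443288713489517), np.float64(0.26951667521672196), np.float64(-1.7395862761754055)] 0.19768129964752418
lever [ 0.44179648  0.27174509 -1.73138654] 0.18597288438617401
bal [0.44883212 0.31517894] hub [0.45778656 0.3704584 ]
yellow [0.45055491 0.31504876 0.034     ] 52
eyeball [np.float64(0.5231338305887429), np.float64(-0.01740897286602948), np.float64(-0.3592828745021412)] 0.19662013408466242
jig [ 0.52522836 -0.01950554 -0.3513147 ] 0.05777287137681159
(43, 75) [0.59875753 0.4597413 ] [0.63159008 0.51306541] perp [np.float64(0.12488068899251363), np.float64(0.14876421874842105)]
(487, 165) [0.52874115 0.12878051] [0.55104703 0.13234602] perp [np.float64(0.10868611922379634), np.float64(0.13013486210780317)]
(487, 183) [0.51530068 0.12883328] [0.53558584 0.13240673] perp [np.float64(0.09541014915632454), np.float64(0.11486290461407304)]
(100, 108) [0.57348717 0.41652456] [0.60252043 0.46335121] perp [np.float64(0.10684587455369962), np.float64(0.12801794423009277)]
[[ 0.972  0.234 -0.   ]
 [ 0.234 -0.972  0.002]
 [-0.    -0.002 -1.   ]]
```

```bash
cat > go.py <<'E'
import sys; from h import *
from scipy.spatial.transform import Rotation as R
x,y,z,yaw=map(float,sys.argv[1:5])
s=env.state(); A=R.from_rotvec(s["tool_rot"]); T=R.from_euler("z",yaw)*R.from_euler("x",np.pi)
tw=(A.inv()*T).as_rotvec(degrees=True); tr=A.inv().apply(np.array([x,y,z])-s["eef_pos"])*1e3
print("t",s["time"],"q",s["qpos"].round(2),"twist",tw.round(1),"trans",tr.round(1),"F",s["contact_force"].round(1),s["finger_gap"])
E
python3 go.py 0.43 -0.38 0.28 0.85
```

```text
t 0.1 q [ 1.27  0.38  0.02  1.37 -0.01  1.39 -0.05] twist [ -0.1  -0.  -35.2] trans [ 329.3 -154.7  -49.4] F [ 0.6 -0.4 -0.2] 1.00101882626705
```

Emit:
apply_moves(targets=[{"twist": [0,0,-35],"translation": [329,-155,-49],"claw": 1},{"twist": [0,0,-35],"translation": [329,-155,-49],"claw": 1},{"twist": [0,0,-35],"translation": [329,-155,-49],"claw": 1},{"twist": [0,0,-35],"translation": [329,-155,-49],"claw": 1},{"twist": [0,0,-35],"translation": [329,-155,-49],"claw": 1},{"twist": [0,0,-35],"translation": [329,-155,-49],"claw": 1},{"twist": [0,0,-35],"translation": [329,-155,-49],"claw": 1},{"twist": [0,0,-35],"translation": [329,-155,-49],"claw": 1}])

```text
time: 0.9
eef_pos: [0.4346, -0.3747, 0.2808]
tool_rot: [-2.858, -1.302, -0.005]
contact_force: [1.1, 0.4, -0.4]
finger_gap: 1.0
finger_force: 0.0
```

```bash
python3 go.py 0.51 -0.02 0.28 1.35
```

```text
t 0.9 q [ 0.87  0.27 -0.27  1.42  0.07  1.46 -0.11] twist [  0.1  -0.2 -28.4] trans [ 317.1 -175.9    1.7] F [ 1.1  0.4 -0.4] 1.0001092148637094
```

Emit:
apply_moves(targets=[{"twist": [0,0,-28],"translation": [317,-176,2],"claw": 1},{"twist": [0,0,-28],"translation": [317,-176,2],"claw": 1},{"twist": [0,0,-28],"translation": [317,-176,2],"claw": 1},{"twist": [0,0,-28],"translation": [317,-176,2],"claw": 1},{"twist": [0,0,-28],"translation": [317,-176,2],"claw": 1},{"twist": [0,0,-28],"translation": [317,-176,2],"claw": 1},{"twist": [0,0,-28],"translation": [317,-176,2],"claw": 1},{"twist": [0,0,-28],"translation": [317,-176,2],"claw": 1}])

```text
time: 1.7
eef_pos: [0.508, -0.019, 0.2785]
tool_rot: [-2.457, -1.955, -0.003]
contact_force: [0.0, -0.2, -0.3]
finger_gap: 0.999
finger_force: 0.0
```

```bash
python3 go.py 0.4495 0.315 0.27 1.41
```

```text
t 1.7 q [ 0.5   0.15 -0.59  1.58  0.08  1.43 -0.32] twist [-0.  -0.1 -3.8] trans [ 312.3 -132.     9.2] F [ 0.  -0.2 -0.3] 0.9989772652977454
```

Emit:
apply_moves(targets=[{"twist": [0,0,-4],"translation": [312,-132,9],"claw": 1},{"twist": [0,0,-4],"translation": [312,-132,9],"claw": 1},{"twist": [0,0,-4],"translation": [312,-132,9],"claw": 1},{"twist": [0,0,-4],"translation": [312,-132,9],"claw": 1},{"twist": [0,0,-4],"translation": [312,-132,9],"claw": 1},{"twist": [0,0,-4],"translation": [312,-132,9],"claw": 1},{"twist": [0,0,-4],"translation": [312,-132,9],"claw": 1},{"twist": [0,0,-4],"translation": [312,-132,9],"claw": 1}])

```text
time: 2.5
eef_pos: [0.4488, 0.3141, 0.2689]
tool_rot: [-2.385, -2.039, -0.0]
contact_force: [-1.3, 0.6, -0.1]
finger_gap: 1.003
finger_force: 0.0
```

```bash
python3 go.py 0.4495 0.315 0.12 1.41
python3 - <<'E'
from h import *; import cv2
im=vision.read_camera("top")[100:260,140:400,::-1]
cv2.imwrite("pics/c2.png",cv2.resize(im,None,fx=3,fy=3,interpolation=cv2.INTER_CUBIC))
E
```

```text
t 2.5 q [-0.01  0.3  -0.83  1.49  0.21  1.45 -0.99] twist [-0.2 -0.1  0.3] trans [  0.7   1.  148.9] F [-1.3  0.6 -0.1] 1.0034084181749714
```

View pics/c2.png

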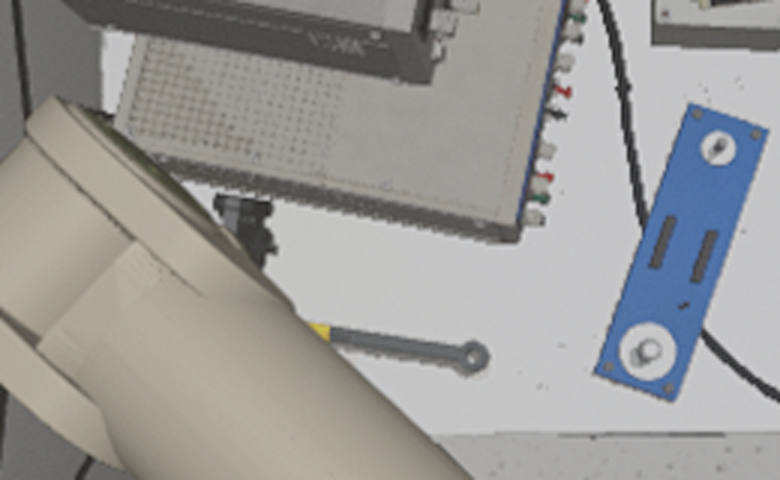

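Emit:
apply_moves(targets=[{"twist": [0,0,0.3],"translation": [0.5,1,40],"claw": 1},{"twist": [0,0,0.3],"translation": [0.5,1,80],"claw": 1},{"twist": [0,0,0.3],"translation": [0.5,1,120],"claw": 1},{"twist": [0,0,0.3],"translation": [0.5,1,160],"claw": 0.6},{"twist": [0,0,0.3],"translation": [0.5,1,180],"claw": 0.4},{"twist": [0,0,0.3],"translation": [0.5,1,180],"claw": 0.4},{"twist": [0,0,0.3],"translation": [0.5,1,180],"claw": 0.4}])

```text
time: 3.25
eef_pos: [0.4541, 0.3075, 0.0898]
tool_rot: [2.404, 2.022, -0.0]
contact_force: [0.6, -0.2, 0.3]
finger_gap: 0.696
finger_force: 0.0
```

```bash
python3 go.py 0.4495 0.315 0.006 1.41
python3 - <<'E'
from h import *; import cv2
im=vision.read_camera("top")[160:250,190:310,::-1]
cv2.imwrite("pics/c3.png",cv2.resize(im,None,fx=5,fy=5,interpolation=cv2.INTER_CUBIC))
E
```

```text
t 3.25 q [-0.04  0.44 -0.77  1.74  0.34  1.1  -1.09] twist [-0.   0.  -0.7] trans [ 6.6 -5.8 83.8] F [ 0.6 -0.2  0.3] 0.6964956764790963
```

View pics/c3.png

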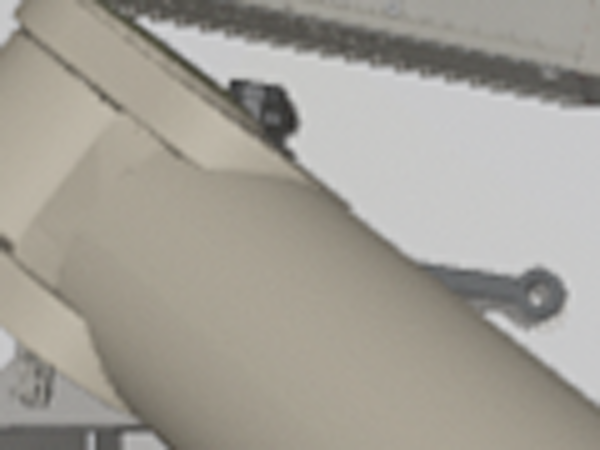

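Emit:
apply_moves(targets=[{"twist": [0,0,-0.7],"translation": [6.6,-5.8,20],"claw": 0.4},{"twist": [0,0,-0.7],"translation": [6.6,-5.8,35],"claw": 0.4},{"twist": [0,0,-0.7],"translation": [6.6,-5.8,35],"claw": 0.4}])

```text
time: 3.6
eef_pos: [0.4483, 0.3151, 0.0533]
tool_rot: [2.39, 2.038, -0.003]
contact_force: [0.3, 0.4, -0.4]
finger_gap: 0.697
finger_force: 0.0
```

```bash
python3 go.py 0.4495 0.315 0.006 1.41
```

```text
t 3.6 q [-0.08  0.49 -0.75  1.77  0.38  1.03 -1.13] twist [-0.1  0.1  0.1] trans [ 0.2  1.2 47.3] F [ 0.3  0.4 -0.4] 0.6974920875256682
```

Emit:
apply_moves(targets=[{"twist": [0,0,0.1],"translation": [0,1,20],"claw": 0.4},{"twist": [0,0,0.1],"translation": [0,1,38],"claw": 0.4},{"twist": [0,0,0.1],"translation": [0,1,46],"claw": 0.2},{"twist": [0,0,0.1],"translation": [0,1,46],"claw": 0},{"twist": [0,0,0.1],"translation": [0,1,46],"claw": -0.1}])

```text
time: 4.1
eef_pos: [0.4503, 0.3161, 0.0093]
tool_rot: [2.392, 2.036, 0.002]
contact_force: [-1.0, 0.3, 0.5]
finger_gap: 0.45
finger_force: 0.0
```

```bash
python3 go.py 0.4495 0.315 0.006 1.41
```

```text
t 4.1 q [-0.11  0.55 -0.71  1.8   0.43  0.95 -1.17] twist [ 0. -0.  0.] trans [-1.2 -0.6  3.3] F [-1.   0.3  0.5] 0.45049385658183394
```

Emit:
apply_moves(targets=[{"twist": [0,0,0],"translation": [-1,-0.5,3],"claw": -0.3},{"twist": [0,0,0],"translation": [-1,-0.5,3],"claw": -0.5},{"twist": [0,0,0],"translation": [-1,-0.5,3],"claw": -0.7},{"twist": [0,0,0],"translation": [-1,-0.5,3],"claw": -1},{"twist": [0,0,0],"translation": [-1,-0.5,3],"claw": -1},{"twist": [0,0,0],"translation": [-1,-0.5,3],"claw": -1},{"twist": [0,0,0],"translation": [-1,-0.5,3],"claw": -1},{"twist": [0,0,0],"translation": [-1,-0.5,3],"claw": -1}], grip_force=80)

```text
time: 4.9
eef_pos: [0.4497, 0.3149, 0.0061]
tool_rot: [2.392, 2.036, 0.002]
contact_force: [-0.5, -1.5, 5.9]
finger_gap: 0.15
finger_force: 78.4
```

```bash
python3 go.py 0.4495 0.315 0.09 1.41
```

```text
t 4.9 q [-0.11  0.55 -0.71  1.8   0.44  0.95 -1.17] twist [ 0.1 -0.   0. ] trans [  0.1  -0.1 -83.9] F [-0.5 -1.5  5.9] 0.1498137370369749
```

Emit:
apply_moves(targets=[{"twist": [0,0,0],"translation": [0,0,-8],"claw": -1},{"twist": [0,0,0],"translation": [0,0,-20],"claw": -1},{"twist": [0,0,0],"translation": [0,0,-35],"claw": -1},{"twist": [0,0,0],"translation": [0,0,-50],"claw": -1},{"twist": [0,0,0],"translation": [0,0,-65],"claw": -1},{"twist": [0,0,0],"translation": [0,0,-80],"claw": -1},{"twist": [0,0,0],"translation": [0,0,-84],"claw": -1},{"twist": [0,0,0],"translation": [0,0,-84],"claw": -1}])

```text
time: 5.7
eef_pos: [0.4496, 0.3152, 0.0903]
tool_rot: [2.392, 2.036, 0.003]
contact_force: [-0.0, -0.2, -5.2]
finger_gap: 0.147
finger_force: 78.3
```

```bash
python3 go.py 0.43 0.20 0.17 1.85
python3 - <<'E'
from h import *; print(env.state()["moment"])
import cv2
im=vision.read_camera("top")[160:250,190:310,::-1]
cv2.imwrite("pics/c4.png",cv2.resize(im,None,fx=5,fy=5,interpolation=cv2.INTER_CUBIC))
E
```

```text
t 5.7 q [-0.06  0.44 -0.77  1.74  0.34  1.1  -1.1 ] twist [  0.1  -0.  -25.2] trans [-116.7   -0.8  -79.8] F [-0.  -0.2 -5.2] 0.14737302986162043
[ 0.0070275  -0.01683158  0.01425951]
```

View pics/c4.png

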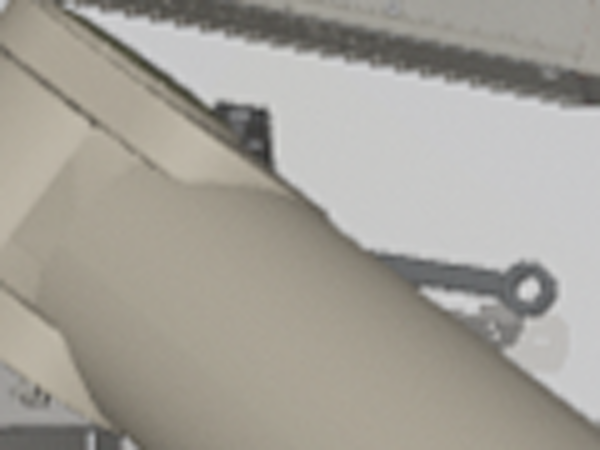

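Emit:
apply_moves(targets=[{"twist": [0,0,-2],"translation": [-8,0,-15],"claw": -1},{"twist": [0,0,-5],"translation": [-22,0,-35],"claw": -1},{"twist": [0,0,-9],"translation": [-42,0,-55],"claw": -1},{"twist": [0,0,-13],"translation": [-62,0,-70],"claw": -1},{"twist": [0,0,-17],"translation": [-82,0,-80],"claw": -1},{"twist": [0,0,-21],"translation": [-100,0,-80],"claw": -1},{"twist": [0,0,-24],"translation": [-112,0,-80],"claw": -1},{"twist": [0,0,-25],"translation": [-117,0,-80],"claw": -1}])

```text
time: 6.55
eef_pos: [0.4299, 0.1974, 0.1684]
tool_rot: [-1.894, -2.506, 0.003]
contact_force: [0.9, 0.0, -4.4]
finger_gap: 0.144
finger_force: 78.4
```

```bash
python3 go.py 0.46 0.09 0.17 2.35
```

```text
t 6.55 q [ 0.31  0.19 -0.89  1.83  0.16  1.2  -0.35] twist [ -0.1   0.  -28.8] trans [-111.6   -0.4   -1.5] F [ 0.9  0.  -4.4] 0.14445374949515252
```

Emit:
apply_moves(targets=[{"twist": [0,0,-3],"translation": [-8,0,-1],"claw": -1},{"twist": [0,0,-7],"translation": [-22,0,-1],"claw": -1},{"twist": [0,0,-12],"translation": [-42,0,-1],"claw": -1},{"twist": [0,0,-16],"translation": [-62,0,-1],"claw": -1},{"twist": [0,0,-20],"translation": [-82,0,-1],"claw": -1},{"twist": [0,0,-25],"translation": [-98,0,-1],"claw": -1},{"twist": [0,0,-28],"translation": [-108,0,-1],"claw": -1},{"twist": [0,0,-29],"translation": [-112,0,-1],"claw": -1}])

```text
time: 7.35
eef_pos: [0.4607, 0.0902, 0.1695]
tool_rot: [-1.207, -2.899, 0.001]
contact_force: [-1.0, 0.2, -5.7]
finger_gap: 0.151
finger_force: 78.5
```

```bash
python3 go.py 0.484 -0.0045 0.17 2.79
```

```text
t 7.35 q [ 0.54  0.18 -0.88  1.84  0.15  1.2   0.4 ] twist [ -0.1  -0.1 -25.1] trans [-83.6 -50.2  -0.5] F [-1.   0.2 -5.7] 0.15080164844349347
```

Emit:
apply_moves(targets=[{"twist": [0,0,-2],"translation": [-8,-5,0],"claw": -1},{"twist": [0,0,-6],"translation": [-20,-12,0],"claw": -1},{"twist": [0,0,-10],"translation": [-36,-21,0],"claw": -1},{"twist": [0,0,-14],"translation": [-52,-30,0],"claw": -1},{"twist": [0,0,-18],"translation": [-66,-39,0],"claw": -1},{"twist": [0,0,-22],"translation": [-76,-46,0],"claw": -1},{"twist": [0,0,-24],"translation": [-82,-49,0],"claw": -1},{"twist": [0,0,-25],"translation": [-84,-50,0],"claw": -1}])

```text
time: 8.15
eef_pos: [0.4845, -0.0036, 0.1698]
tool_rot: [-0.551, -3.092, -0.0]
contact_force: [-1.0, -0.5, -6.4]
finger_gap: 0.152
finger_force: 78.5
```

```bash
python3 go.py 0.484 -0.0045 0.10 2.79
python3 - <<'E'
from h import *; import cv2
print(env.state()["moment"])
im=vision.read_camera("top")[:,:,::-1];cv2.imwrite("pics/top5.png",im)
s=vision.read_camera("scene")[:,:,::-1];cv2.imwrite("pics/scene5.png",s)
a=cv2.resize(im[110:260,280:440],None,fx=2.5,fy=2.5,interpolation=cv2.INTER_CUBIC)
b=cv2.resize(s[130:280,210:370],None,fx=2.5,fy=2.5,interpolation=cv2.INTER_CUBIC)
cv2.imwrite("pics/c5.png",cv2.hconcat([a,b]))
E
```

```text
t 8.15 q [ 0.72  0.21 -0.87  1.8   0.17  1.2   1.02] twist [-0.  -0.1 -0.1] trans [ 0.  -1.  69.8] F [-1.  -0.5 -6.4] 0.15177525427579341
[ 0.03838518 -0.05097837  0.01640556]
```

View pics/c5.png

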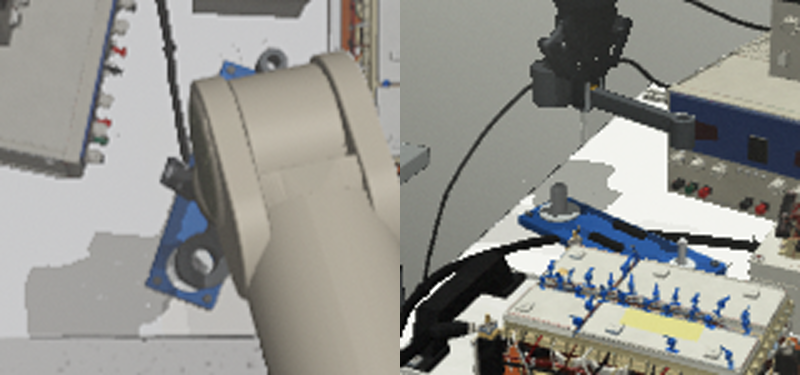

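Emit:
apply_moves(targets=[{"twist": [0,0,0],"translation": [0,-1,6],"claw": -1},{"twist": [0,0,0],"translation": [0,-1,16],"claw": -1},{"twist": [0,0,0],"translation": [0,-1,28],"claw": -1},{"twist": [0,0,0],"translation": [0,-1,42],"claw": -1},{"twist": [0,0,0],"translation": [0,-1,54],"claw": -1},{"twist": [0,0,0],"translation": [0,-1,63],"claw": -1},{"twist": [0,0,0],"translation": [0,-1,68],"claw": -1},{"twist": [0,0,0],"translation": [0,-1,68],"claw": -1}])

```text
time: 9.05
eef_pos: [0.4839, -0.0041, 0.1016]
tool_rot: [-0.55, -3.092, -0.0]
contact_force: [0.3, -0.6, -5.3]
finger_gap: 0.148
finger_force: 78.5
```

```bash
python3 go.py 0.484 -0.0045 0.10 2.79
python3 - <<'E'
from h import *; import cv2
im=vision.read_camera("top")[:,:,::-1];cv2.imwrite("pics/top6.png",im)
s=vision.read_camera("scene")[:,:,::-1];cv2.imwrite("pics/scene6.png",s)
a=cv2.resize(im[110:260,320:420],None,fx=4,fy=4,interpolation=cv2.INTER_CUBIC)
b=cv2.resize(s[150:300,240:340],None,fx=4,fy=4,interpolation=cv2.INTER_CUBIC)
cv2.imwrite("pics/c6.png",cv2.hconcat([a,b]))
# expected: lever at jig pose, underside .094
c=np.array([.52522836,-.01950554]);d=np.array([np.cos(-.3513),np.sin(-.3513)])
for n,o in(("top",(320,110)),("scene",(240,150))):
    for x,h in((-.1,.046),(.1,.034)):
        p=proj([*(c+x*d),.094+h],n); print(n,x,"expected top centre",p,"crop",(p-o+.5)*4-.5+(400 if n=="scene" else 0))
E
```

```text
t 9.05 q [ 0.68  0.3  -0.84  1.89  0.25  1.07  0.95] twist [-0.  -0.1 -0. ] trans [-0.2 -0.4  1.6] F [ 0.3 -0.6 -5.3] 0.14823339945405475
top -0.1 expected top centre [358.99537912 214.52551696] crop [157.4815165  419.60206784]
top 0.1 expected top centre [384.5731732  140.26358826] crop [259.79269282 122.55435302]
scene -0.1 expected top centre [271.76456902 177.2989614 ] crop [528.55827609 510.69584561]
scene 0.1 expected top centre [322.71722466 200.14414546] crop [732.36889864 602.07658182]
```

View pics/c6.png

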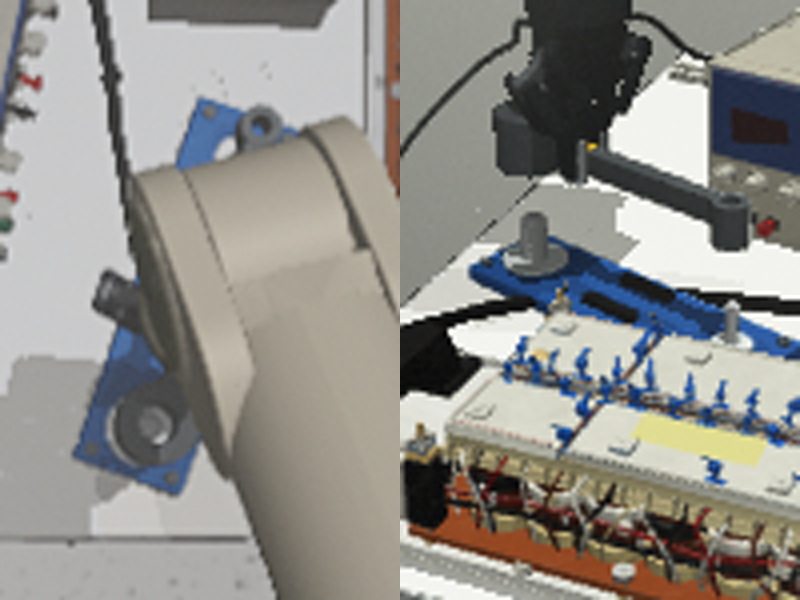

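Emit:
apply_moves(targets=[{"twist": [0,0,0],"translation": [0,0,1],"claw": -1},{"twist": [0,0,0],"translation": [0,0,1],"claw": -1},{"twist": [0,0,0],"translation": [0,0,1],"claw": -1},{"twist": [0,0,0],"translation": [0,0,1],"claw": -1},{"twist": [0,0,0],"translation": [0,0,1],"claw": -1},{"twist": [0,0,0],"translation": [0,0,1],"claw": -1}])

```text
time: 9.75
eef_pos: [0.4844, -0.0041, 0.1014]
tool_rot: [0.551, 3.093, 0.0]
contact_force: [-0.5, 0.3, -5.0]
finger_gap: 0.148
finger_force: 78.5
```

```bash
python3 go.py 0.484 -0.0045 0.10 2.79; python3 -c "
from cell import workorder
print(workorder.finish_job())"
```

```text
t 9.75 q [ 0.68  0.3  -0.84  1.89  0.25  1.06  0.95] twist [ 0.  0. -0.] trans [ 0.2 -0.5  1.4] F [-0.5  0.3 -5. ] 0.1477751031619132
the job is handed in; nothing more can be done
None
```

The job is handed in at about 9.8 s with the lever held level at its yellow band, hub over the thick pin and eye over the thin pin within a few mm by the camera views, and its underside about 4 cm above the pin tops; no verdict was returned.

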